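# Load wire spools on the measuring fixture

### The arm

A 7-joint arm with a two-finger parallel gripper is mounted at the origin on the work surface. World frame = base frame: x ahead of the robot, y to its left, z up, the work surface at z = 0. Lengths are in m, angles in rad, forces in N, time in s.
With the tool pointing down it reaches from about 0.425 to 0.95 m from the base axis. Payload 4.7 kg.
Tool frame: the origin (TCP) lies at the very end of the fingers, on their centre line; the grasp point (between the pads) lies 19 mm behind it (bot.grip_point_offset is the distance from the TCP to the grasp point, in m); z points along the fingers, y is the line along which they close (so a half turn about z gives the same grasp; the last joint's range is limited). The gripper opens to 87 mm and grips with 3 to 60 N. Pads are 19 mm wide; open, the fingers measure 117 mm over their backs; the gripper's body (75 mm by 190 mm) begins 51 mm behind the grasp point.
Start: joints at [1.226, 0.469, -0.049, 1.532, 0.024, 1.141, -0.082], TCP at [0.21, -0.642, 0.223] pointing down, gripper open.
Joint ranges: [-2.59, 2.59], [-0.33, 1.99], [-1.39, 1.29], [0.1, 2.45], [-1.04, 4.18], [0.21, 1.99], [-2.66, 2.66]. Speed limits (rad/s): [2.57, 2.57, 3.14, 3.14, 3.14, 3.14, 3.14].

### API

Orientations are given as [roll, pitch, yaw] about the fixed x, y, z axes, in that order (R = Rz(yaw) Ry(pitch) Rx(roll)).
In Python, from bench import bot gives the robot as it stands.
- The arm moves only by the tool send_rows, never from a script. Its argument "deltas" is a list of rows, each an object with "hand": the closure, from 0 (fully open) to 1 (shut); "translation": the shift along the tool's x, y, z in m, a list of three; "turn": the turn about the tool's z in degrees. In form: [{"hand": hand, "translation": [tx, ty, tz], "turn": turn}, ...]. A call has 1 to 12 rows; each row shifts and turns the commanded pose from where the row before left it, along the tool's axes as they then stand; what a row does not reach is not made up. A row lasts 1/12 s, in which the tool goes at most 41.7 mm and 7.16 degrees, less where a joint would pass 70% of its speed; a pose out of reach is approached as far as the arm can. A call with a gripper value outside its range is refused whole. The fingers move at their own pace and stop on an object; "newtons" is the grip in N (left out, the last holds). Time passes only in rows, so rows that do not move let the fingers close. It gives the time, the measured TCP pose, the force, the opening and the grip force at its end, in the units of the state.
- bot.observe(): the state, without advancing time (a new reading comes with each control period).
- bot.get_image(name): name is "side" or "top"; returns the picture (480x640x3 uint8, red, green, blue); there is no depth.
- bot.camera_info(name): a dict with "fx", "fy", "cx", "cy" (pixels), "k1" (the pictures are not rectified: a ray, as slopes to the right and down, at radius r is drawn at 1 + k1 r^2 times it, then the intrinsics apply), "world_to_cam" (4x4, takes a point from world to camera coordinates). Camera axes: x right, y up, looking along -z (the intrinsics and any distortion apply to the point x, -y, -z); pixel columns grow to the right and rows downward; lengths in m; the calibration is good to about 2 mm. A picture is of the moment at which its call begins. camera_info takes no time and is no camera call.
- bot.sign_off(): hands the job in; it is judged then, once.
The state is a dict: "clock": time; "joints": joint angles; "qvel": joint speeds; "joint_torque": joint torques, N m; "position": TCP position; "orientation": TCP orientation; "force": force on the tool from outside, world axes, zero at the start; "ft_torque": the same for the moment, N m; "grip_width": finger opening in m; "gripper_force": force on a finger pad.
Only numpy, scipy, OpenCV 4.12 (cv2) and the standard library are available. Lean on these libraries where they do the work, as an engineer would, in place of code of your own. Each camera call takes 0.05 s, during which the arm holds its last target. There are 200 camera calls.

### The job

Get the spool fixture ready for measuring: first, before taking anything off or onto the fixture, pull its black clamp knob fully out; then move the setting ring from the fixture onto its parking post and put every wire spool that is on the table onto a spindle of the fixture, one on each, all seated right down. With all of that done and the knob still out, push the clamp knob fully home, and leave the other things on the table where they are.

Things in the scene. Friction and masses are not known exactly. Their poses are not given: they have to be found in the camera images.
- spool0: loose aluminium wire spool standing upright: two round flanges 56 mm across and 8 mm thick, 64 mm tall in all, a 32 mm barrel between them and an 18 mm hole right through along its z axis; 100 to 200 g. Origin at its middle, 32 mm above its underside. May be absent.
- spool1: loose aluminium wire spool standing upright: two round flanges 56 mm across and 8 mm thick, 64 mm tall in all, a 32 mm barrel between them and an 18 mm hole right through along its z axis; 100 to 200 g. Origin at its middle, 32 mm above its underside. May be absent.
- spool2: loose aluminium wire spool standing upright: two round flanges 56 mm across and 8 mm thick, 64 mm tall in all, a 32 mm barrel between them and an 18 mm hole right through along its z axis; 100 to 200 g. Origin at its middle, 32 mm above its underside. May be absent.
- spool3: loose aluminium wire spool standing upright: two round flanges 56 mm across and 8 mm thick, 64 mm tall in all, a 32 mm barrel between them and an 18 mm hole right through along its z axis; 100 to 200 g. Origin at its middle, 32 mm above its underside. May be absent.
- setring: steel setting ring, a plain cylinder without flanges: 52 mm across, 64 mm tall, 18 mm hole along its z axis, 240 to 360 g. Origin at its middle. It starts seated on spindle 1 of the fixture.
- fixture: fixed grey and aluminium mounting block 130 mm deep (its x), 330 mm long (its y), 55 mm high, with a row of four upright spindles 80 mm apart on top (row 20 mm behind its middle) and the clamp knob on its front (-x) face. Origin at the centre of its underside; it stands on the table, turned a little either way.
- spindle0 (a point): number 0 of the four upright spindles of the fixture. This point is on the spindle's axis, 32 mm above the fixture's top face: exactly where the middle of a fully seated spool lies. The spindle is steel, 13 mm thick, its tip 72 mm above the top face (40 mm above this point), the last 10 mm tapering. z points up the spindle. Spindle 0 is at the fixture's -y end, spindle 3 at its +y end.
- spindle1 (a point): number 1 of the four upright spindles of the fixture. This point is on the spindle's axis, 32 mm above the fixture's top face: exactly where the middle of a fully seated spool lies. The spindle is steel, 13 mm thick, its tip 72 mm above the top face (40 mm above this point), the last 10 mm tapering. z points up the spindle. Spindle 0 is at the fixture's -y end, spindle 3 at its +y end.
- spindle2 (a point): number 2 of the four upright spindles of the fixture. This point is on the spindle's axis, 32 mm above the fixture's top face: exactly where the middle of a fully seated spool lies. The spindle is steel, 13 mm thick, its tip 72 mm above the top face (40 mm above this point), the last 10 mm tapering. z points up the spindle. Spindle 0 is at the fixture's -y end, spindle 3 at its +y end.
- spindle3 (a point): number 3 of the four upright spindles of the fixture. This point is on the spindle's axis, 32 mm above the fixture's top face: exactly where the middle of a fully seated spool lies. The spindle is steel, 13 mm thick, its tip 72 mm above the top face (40 mm above this point), the last 10 mm tapering. z points up the spindle. Spindle 0 is at the fixture's -y end, spindle 3 at its +y end.
- clamp (a joint): the clamp knob's travel, m: 0 = fully home (in), 0.030 = fully out. It slides straight out of the fixture's front face, along the fixture's -x. A detent holds it at either end: about 4 to 6 N moves it, a hump is at mid-travel, and from some 5 mm past it the knob snaps on by itself to the nearer end and stays there.
- clamp_grip (a point): middle of the black clamp knob, a round knob 34 mm across and 24 mm long (along fixture x) on a 12 mm shaft, 34 mm above the table; the knob's back is 30 mm in front of the fixture's face when home. Moves with the knob; axes as the fixture's. Can be pinched across its sides from above.
- park: fixed parking post for the setting ring: black round base 90 mm across and 12 mm high with an upright steel post like the fixture's spindles (13 mm thick, 72 mm tall above the base, tapered tip). Origin at the centre of its underside. Stands to the left or right of the fixture.
- park_seat (a point): on the parking post's axis, 32 mm above its base's top: where the middle of the fully seated setting ring lies. z up.
- swab_jar: bystander: clear jar 72 mm across, 80 mm tall, loose; origin under its centre. Leave alone.
- cleaner: bystander: white bottle 56 mm across, 130 mm tall, loose; origin under its centre. Leave alone.
- oil_pot: bystander: small steel can 40 mm across, 45 mm tall, loose; origin under its centre. Leave alone.
- eyepiece: bystander: black microscope eyepiece 42 mm across, 54 mm tall, loose; origin under its centre. Leave alone.
- caliper: bystander: digital caliper lying flat, 200 mm long (its y), 14 mm high; origin under its middle. Leave alone.
- rule: bystander: flat steel rule 150 mm long (its y), 30 mm wide, 4 mm thick; origin under its middle. Leave alone.
Not all that is in view belongs to the job. What is shaped like the spool0 but blue or pink is not meant.

How it is judged:
By the outcome, as a careful person would: the job done as asked, in the order asked, and still so for the second after the job is handed in, with the robot touching nothing.
Of spool0, spool1, spool2, spool3 only 2 to 4 are there at a start; the rules pass over those that are not, and their reading is None.
At some moment in a run one of spool0, spool1, spool2, spool3 may be knocked a few centimetres aside while the robot is not near it.
It also fails if it takes over 210 s, if anything falls off the work surface, if the arm or the gripper's body presses on something with over 40 N, if the wrist force passes 120 N, or if a joint passes its speed limit or range.

## Working session

There is one attempt and no reset: what is moved stays moved. The work goes in short steps, Python scripts to look and compute and a tool call to move; the robot and the scene stay as the last step left them, time stands still between calls to the robot, and variables do not carry over. Pictures are saved under pics/ and viewed, at most 14 in all, crops included, and the job is handed in when it is done.

Besides the shell and the picture viewer there is one more tool, called after "Request:" by a JSON object that holds its "name" and its "arguments". send_rows: Moves the arm, as the interface text tells. Its arguments: {"type":"object","properties":{"deltas":{"type":"array","items":{"type":"object","properties":{"hand":{"type":"number"},"translation":{"type":"array","items":{"type":"number"}},"turn":{"type":"number"}}}},"newtons":{"type":"number"}},"required":["deltas"]}

```bash
mkdir -p pics; ls; python3 - <<'E'
from bench import bot
import cv2
for n in("side","top"):
    cv2.imwrite(f"pics/{n}0.png",bot.get_image(n)[:,:,::-1]); i=bot.camera_info(n); print(n,i)
print(bot.observe())
E
```

```text
pics
side {'fx': 559.5572149610912, 'fy': 559.5572149610912, 'cx': 327.3658797351087, 'cy': 248.45056033536258, 'k1': 0.008933661321751225, 'world_to_cam': array([[-0.89010605, -0.45560597, -0.01159425,  0.43665766],
       [ 0.34291685, -0.68627134,  0.64143564, -0.22235634],
       [-0.30019871,  0.56696988,  0.76708924, -1.07466934],
       [ 0.        ,  0.        ,  0.        ,  1.        ]])}
top {'fx': 450.0825394273379, 'fy': 450.0825394273379, 'cx': 318.2926268253312, 'cy': 241.18411760512046, 'k1': -0.042533580278377, 'world_to_cam': array([[-0.00366995, -0.99998213,  0.00471827, -0.01497394],
       [ 0.99082806, -0.00299893,  0.1350954 , -0.49318609],
       [-0.13507883,  0.00517079,  0.99082136, -0.86609301],
       [ 0.        ,  0.        ,  0.        ,  1.        ]])}
{'clock': 0.1, 'joints': array([ 1.22608842,  0.46937773, -0.04860203,  1.53354678,  0.02409821,
        1.14103818, -0.08229191]), 'qvel': array([ 1.63139993e-03, -2.32121501e-03,  6.82921574e-05, -5.49338732e-03,
       -2.83442873e-04,  4.22472604e-04,  8.92519574e-04]), 'joint_torque': array([ 5.29245372e-04, -5.09169173e+01, -8.12998787e-02, -2.36828470e+01,
       -6.15561381e-02,  3.44794337e-02,  5.42778196e-05]), 'position': array([ 0.20949413, -0.64110056,  0.22160471]), 'orientation': array([-3.13980906e+00,  5.80348274e-05,  3.15850029e-01]), 'force': array([-0.05848256,  0.5671887 , -0.4002078 ]), 'ft_torque': array([-0.05209489,  0.06658705, -0.01711539]), 'gripper_force': 0.0, 'grip_width': 0.08701467737693849}
```

View pics/side0.png

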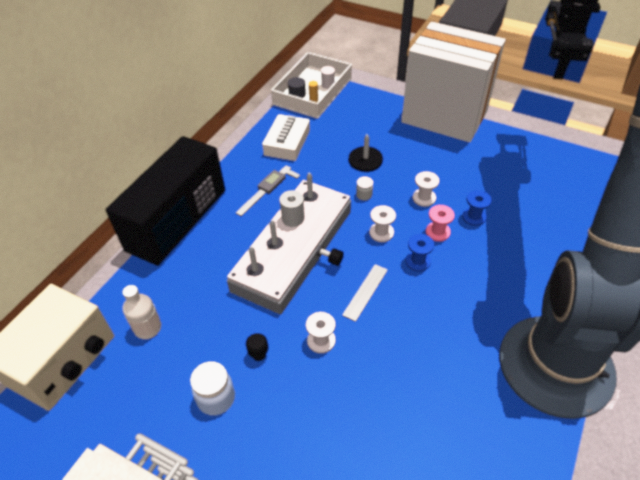

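View pics/top0.png

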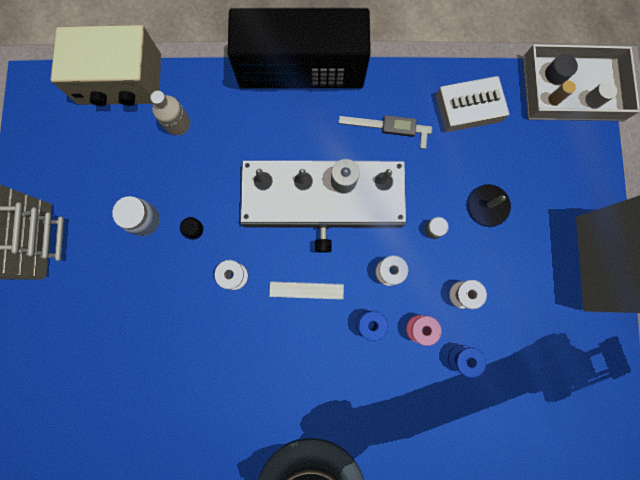

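```bash
cat > h.py <<'E'
import numpy as np,cv2
from scipy.optimize import least_squares
from bench import bot
I={n:bot.camera_info(n) for n in("side","top")}
def proj(n,P):
    i=I[n]; c=i["world_to_cam"]@np.r_[P,1]; s=np.array([c[0],-c[1]])/-c[2]
    s=s*(1+i["k1"]*(s@s)); return np.array([i["fx"]*s[0]+i["cx"],i["fy"]*s[1]+i["cy"]])
def tri(ps,pt):
    r=least_squares(lambda P:np.r_[proj("side",P)-ps,proj("top",P)-pt],[.6,0,.05]); return r.x,np.sqrt(np.mean(r.fun**2))
def onz(n,p,z):
    r=least_squares(lambda q:proj(n,np.r_[q,z])-p,[.6,0]); return r.x
E
python3 - <<'E'
import cv2,numpy as np
s=cv2.imread("pics/side0.png");t=cv2.imread("pics/top0.png")
a=cv2.resize(t[150:260,235:415],None,fx=4.4,fy=4.4,interpolation=cv2.INTER_CUBIC)
cv2.imwrite("pics/zt.png",a)
b=cv2.resize(s[125:310,220:400],None,fx=3.2,fy=3.2,interpolation=cv2.INTER_CUBIC)
cv2.imwrite("pics/zs.png",b);print(a.shape,b.shape)
for n,im in(("side",s),("top",t)):
    hsv=cv2.cvtColor(im,cv2.COLOR_BGR2HSV)
    m=((hsv[...,1]<70)&(hsv[...,2]>150)).astype('uint8')
    k,l,st,c=cv2.connectedComponentsWithStats(m)
    for j in range(1,k):
        if 150<st[j,4]<3000: print(n,st[j],c[j].round(1))
E
```

```text
(484, 792, 3) (592, 576, 3)
side [349   0  54  13 356] [383.6   3.7]
side [413   0  22  18 314] [423.    7.5]
side [505   0  45  31 773] [526.    9.5]
side [ 596    0   44   45 1571] [621.   20.5]
side [427  22  79  25 686] [466.2  33.5]
side [ 409   36   88   35 1545] [453.1  52.9]
side [ 262  114   48   44 1335] [285.1 134.9]
side [259 166  40  19 240] [279.6 174.8]
side [415 171  24  18 339] [426.7 179.7]
side [357 176  16  13 165] [364.6 182.3]
side [413 189  23  16 174] [424.5 198.3]
side [237 190  28  26 219] [250.4 202.2]
side [370 205  26  36 589] [382.5 221.2]
side [343 265  44  56 875] [364.4 292.6]
side [123 285  33  42 815] [136.1 305.5]
side [306 312  30  40 863] [320.6 330.5]
side [ 190  362   42   44 1345] [209.9 382.8]
top [407  22  49  20 329] [427.5  34.4]
top [ 533   44  107   68 2915] [583.9  81.7]
top [ 441   76   68   50 2117] [474.2 100.6]
top [157  96  22  24 294] [169.1 108.9]
top [339 116  44  12 298] [360.3 121.3]
top [416 125  16  23 188] [423.5 133.4]
top [113 196  31  32 791] [127.9 211.8]
top [  0 203  20  49 245] [ 12.7 226.1]
top [ 28 208   7  47 163] [ 31.1 231. ]
top [430 217  18  19 271] [438.4 226.1]
top [380 256  28  30 582] [393.4 270.2]
top [215 260  33  30 682] [230.6 274.9]
top [458 280  29  29 582] [471.9 294.3]
top [ 269  282   75   17 1107] [306.2 290.1]
top [414 316  27  29 501] [426.7 330.5]
```

View pics/zt.png

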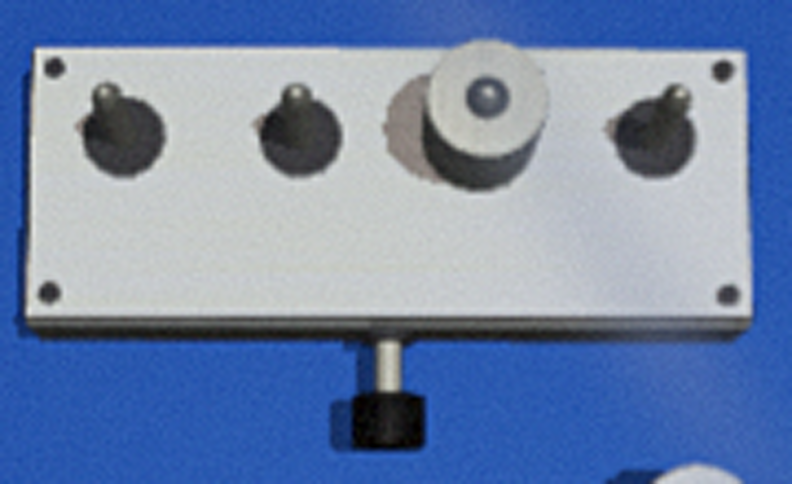

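View pics/zs.png

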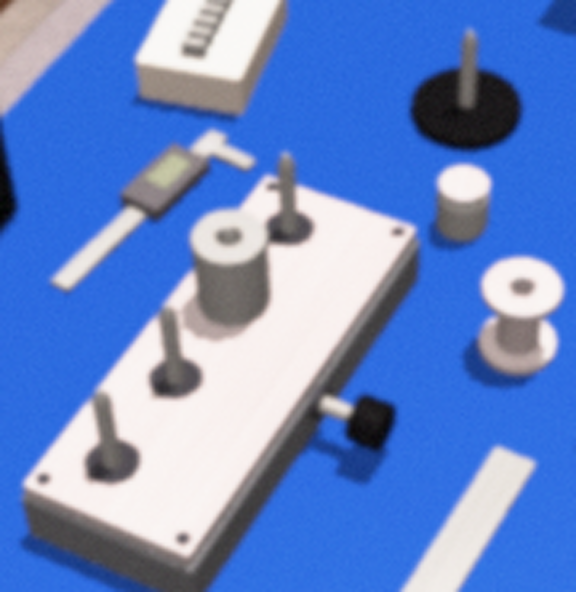

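```bash
python3 - <<'E'
from h import *
s=cv2.imread("pics/side0.png");t=cv2.imread("pics/top0.png")
zt=lambda u,v:np.array([235+(u+.5)/4.4-.5,150+(v+.5)/4.4-.5])
zs=lambda u,v:np.array([220+(u+.5)/3.2-.5,125+(v+.5)/3.2-.5])
def P(name,a,b):
    x,e=tri(b,a); print(name,(x*1000).round(1),"err",round(e,2))
for n,a,b in [("t3",(107,90),(101,397)),("t2",(296,91),(168,314)),("t1",(487,95),(229,234)),("t0",(678,93),(287,158)),
 ("scr3f",(48,292),(182,538)),("scr3b",(54,67),(43,479)),("scr0f",(727,295),(398,231)),("scr0b",(722,70),(272,187))]: P(n,zt(*a),zs(*b))
# model fit
obsT={"s":[(107,90),(296,91),(487,95),(678,93)]}
tt=[(107,90),(296,91),(487,95),(678,93)];ss=[(101,397),(168,314),(229,234),(287,158)]
loc=[np.array([.02,y]) for y in(.12,.04,-.04,-.12)]
def f(p,out=False):
    R=np.array([[np.cos(p[2]),-np.sin(p[2])],[np.sin(p[2]),np.cos(p[2])]]);r=[]
    for l,a,b in zip(loc,tt,ss):
        q=np.r_[p[:2]+R@l,.125]; r+=[proj("top",q)-zt(*a),proj("side",q)-zs(*b)]
    return np.concatenate(r)
for sel in(slice(None),):
    r=least_squares(f,[.65,0,0]);p=r.x;print("fix",(p[:2]*1e3).round(1),np.degrees(p[2]).round(2),r.fun.round(1))
R=np.array([[np.cos(p[2]),-np.sin(p[2])],[np.sin(p[2]),np.cos(p[2])]])
for i,l in enumerate(loc):print("spindle",3-i,(1e3*(p[:2]+R@l)).round(1))
print("clampgrip home",(1e3*(p[:2]+R@[-.065-.03-.012,0])).round(1), "knob top view",(1e3*onz("top",zt(388,420),.051)).round(1))
def hole(im,c,rad,inv=True):
    c=np.array(c);g=cv2.cvtColor(im,cv2.COLOR_BGR2GRAY).astype(float);yy,xx=np.mgrid[:480,:640]
    m=np.hypot(xx-c[0],yy-c[1])<rad; w=np.where(m,np.clip(170-g,0,None),0);return np.array([(w*xx).sum(),(w*yy).sum()])/w.sum()
for n,a,b in [("A",(231,274),(321,324)),("B",(393,269),(383,214)),("C",(471,294),(427,180))]:
    ha=hole(t,a,7);hb=hole(s,b,6);print(n,ha.round(1),hb.round(1));P(n,ha,hb);print((1e3*onz("top",ha,.064)).round(1),(1e3*onz("side",hb,.064)).round(1))
print("park base side",(1e3*onz("side",zs(466,108),.012)).round(1),"top",(1e3*onz("top",(489,204.5),.012)).round(1))
print("park tip side",(1e3*onz("side",zs(470,33),.084)).round(1))
cv2.imwrite("pics/z2.png",np.hstack([cv2.resize(t[175:235,460:520],(400,400),interpolation=2),cv2.resize(s[125:185,335:395],(400,400),interpolation=2)]))
E
```

```text
t3 [613.6  92.9 117.8] err 0.5
t2 [612.9  13.3 117.1] err 0.6
t1 [611.4 -66.8 118.8] err 0.23
t0 [ 610.8 -146.8  122.3] err 0.41
scr3f [540.3 126.4  54.4] err 0.16
scr3b [644.7 125.8  53.5] err 0.17
scr0f [ 538.  -177.4   55.5] err 0.16
scr0b [ 642.5 -178.5   54.2] err 0.19
fix [590.1 -25.3] -0.34 [-1.3  1.  -0.4 -1.5 -0.6  0.9 -0.4 -2.  -0.4  0.1 -0.2 -1.5 -0.3  0.8
 -0.4 -0.5]
spindle 3 [610.8  94.6]
spindle 2 [610.4  14.6]
spindle 1 [609.9 -65.4]
spindle 0 [ 609.4 -145.4]
clampgrip home [483.1 -24.7] knob top view [483.  -25.3]
A [228.8 274. ] [320.1 323.9]
A [426.  155.5  61.1] err 0.08
[426.1 155. ] [424.9 157. ]
B [393.5 269.6] [382.8 214.2]
B [ 433.5 -160.9   61.9] err 0.09
[ 433.6 -160.5] [ 432.5 -159.1]
C [471.8 294. ] [426.8 179.1]
C [ 385.9 -310.4   62.7] err 0.09
[ 386.1 -309.9] [ 385.2 -309.2]
park base side [ 568.5 -367.3] top [ 572.3 -373.4]
park tip side [ 570.3 -371.8]
```

View pics/z2.png

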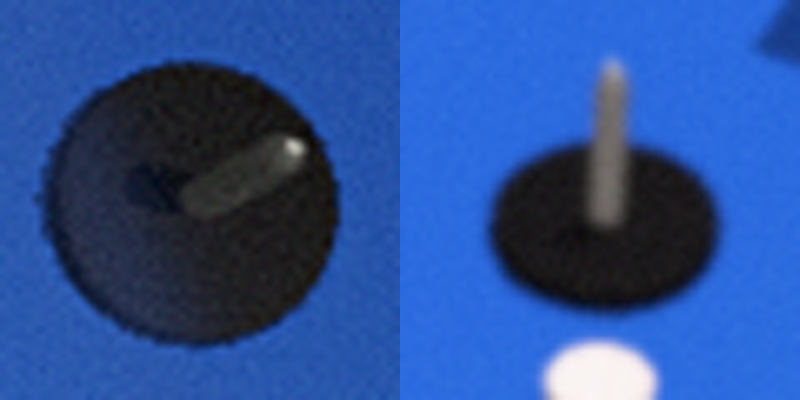

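Request:
{"name": "send_rows", "arguments": {"deltas": [{"hand": 0,"translation": [0,0,0],"turn": 6.15},{"hand": 0,"translation": [0,0,0],"turn": 6.15},{"hand": 0,"translation": [0,0,0],"turn": 6.2},{"hand": 0,"translation": [0.0137,-0.0308,0],"turn": 0},{"hand": 0,"translation": [0.0137,-0.0308,0],"turn": 0},{"hand": 0,"translation": [0.0137,-0.0308,0],"turn": 0},{"hand": 0,"translation": [0.0137,-0.0308,0],"turn": 0},{"hand": 0,"translation": [0.0137,-0.0308,0],"turn": 0},{"hand": 0,"translation": [0.0137,-0.0308,0],"turn": 0},{"hand": 0,"translation": [0.0137,-0.0308,0],"turn": 0},{"hand": 0,"translation": [0.0137,-0.0308,0],"turn": 0},{"hand": 0,"translation": [0.0137,-0.0308,0],"turn": 0}]}}

```text
clock: 1.1
position: [0.3351, -0.3635, 0.2223]
orientation: [-3.141, 0.0, -0.007]
force: [0.7, -0.3, 0.1]
grip_width: 0.0875
gripper_force: 0.0
```

```bash
python3 - <<'E'
from h import *
zt=lambda u,v:np.array([460+(u+.5)*.15-.5,175+(v+.5)*.15-.5]);zs=lambda u,v:np.array([335+(u+.5)*.15-.5,125+(v+.5)*.15-.5])
x,e=tri(zs(613-400,60),zt(298,145));print(x,e)
x,e=tri(zs(605-400,225),zt(193,205));print(x,e)
print(onz("top",zt(193,205),.010),onz("side",zs(205,222),.012))
o=bot.observe();print(o["position"],o["orientation"],o["joints"])
E
```

```text
[ 0.57216978 -0.37522677  0.08525833] 0.04267292451314963
[ 0.57188506 -0.37507196  0.00498873] 0.06073856979739533
[ 0.57094833 -0.37305029] [ 0.56926053 -0.36924508]
[ 0.33509954 -0.36351743  0.22230174] [-3.14131736e+00  3.84414997e-04 -7.27334227e-03] [ 0.83761364  0.17918956 -0.11032499  1.94696682  0.02312847  1.0170929
 -0.86120128]
```

Request:
{"name": "send_rows", "arguments": {"deltas": [{"hand": 0,"translation": [0.0132,-0.0308,0],"turn": 0},{"hand": 0,"translation": [0.0132,-0.0308,0],"turn": 0},{"hand": 0,"translation": [0.0132,-0.0308,0],"turn": 0},{"hand": 0,"translation": [0.0132,-0.0308,0],"turn": 0},{"hand": 0,"translation": [0.0132,-0.0308,0],"turn": 0},{"hand": 0,"translation": [0.0132,-0.0308,0],"turn": 0},{"hand": 0,"translation": [0.0132,-0.0308,0],"turn": 0},{"hand": 0,"translation": [0.0132,-0.0308,0],"turn": 0},{"hand": 0,"translation": [0.0132,-0.0308,0],"turn": 0},{"hand": 0,"translation": [0.0132,-0.0308,0.02],"turn": 0},{"hand": 0,"translation": [0,0,0.02],"turn": 0},{"hand": 0,"translation": [0,0,0],"turn": 0}]}}

```text
clock: 2.1
position: [0.4668, -0.0561, 0.1793]
orientation: [-3.14, 0.007, -0.002]
force: [-0.8, -0.4, -1.2]
grip_width: 0.0872
gripper_force: 0.0
```

Request:
{"name": "send_rows", "arguments": {"deltas": [{"hand": 0,"translation": [0.016,-0.031,0.02],"turn": 0},{"hand": 0,"translation": [0,0,0.025],"turn": 0},{"hand": 0,"translation": [0,0,0.025],"turn": 0},{"hand": 0,"translation": [0,0,0.025],"turn": 0},{"hand": 0,"translation": [0,0,0.025],"turn": 0},{"hand": 0,"translation": [0,0,0.025],"turn": 0},{"hand": 0,"translation": [0,0,0.018],"turn": 0},{"hand": 0,"translation": [0,0,0],"turn": 0},{"hand": 0,"translation": [0,0,0],"turn": 0},{"hand": 0,"translation": [0,0,0],"turn": 0},{"hand": 0,"translation": [0,0,0],"turn": 0}]}}

```text
clock: 3.02
position: [0.4866, -0.0278, 0.0211]
orientation: [3.141, -0.003, -0.008]
force: [1.8, 0.1, -1.6]
grip_width: 0.087
gripper_force: 0.0
```

```bash
python3 - <<'E'
from h import *
t=bot.get_image("top")[:,:,::-1];s=bot.get_image("side")[:,:,::-1]
cv2.imwrite("pics/g1.png",np.hstack([cv2.resize(t[150:290,240:400],None,fx=2.5,fy=2.5,interpolation=2),cv2.resize(s[190:330,250:410],None,fx=2.5,fy=2.5,interpolation=2)]))
o=bot.observe();print(o["position"],o["orientation"])
E
```

```text
[ 0.48634474 -0.02765377  0.020919  ] [ 3.14118202e+00 -2.72997618e-03 -7.53676523e-03]
```

View pics/g1.png

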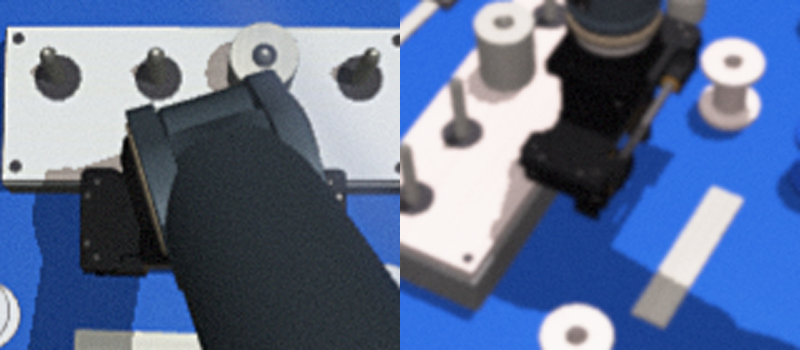

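The gripper straddles the knob just in front of the fixture, with the knob hidden under it at about (210, 220) in the crop. The spools are undisturbed.

Request:
{"name": "send_rows", "arguments": {"newtons": 40, "deltas": [{"hand": 0,"translation": [-0.003,-0.002,0.005],"turn": 0},{"hand": 0,"translation": [0,0,0],"turn": 0},{"hand": 1,"translation": [0,0,0],"turn": 0},{"hand": 1,"translation": [0,0,0],"turn": 0},{"hand": 1,"translation": [0,0,0],"turn": 0},{"hand": 1,"translation": [0,0,0],"turn": 0},{"hand": 1,"translation": [0,0,0],"turn": 0},{"hand": 1,"translation": [0,0,0],"turn": 0},{"hand": 1,"translation": [0,0,0],"turn": 0},{"hand": 1,"translation": [0,0,0],"turn": 0}]}}

```text
clock: 3.95
position: [0.4824, -0.0253, 0.0146]
orientation: [3.142, -0.0, -0.007]
force: [-0.4, -0.1, -0.5]
grip_width: 0.0416
gripper_force: 0.0
```

Request:
{"name": "send_rows", "arguments": {"deltas": [{"hand": 1,"translation": [0,0,0],"turn": 0},{"hand": 1,"translation": [0,0,0],"turn": 0},{"hand": 1,"translation": [0,0,0],"turn": 0},{"hand": 1,"translation": [0,0,0],"turn": 0}]}}

```text
clock: 4.28
position: [0.4824, -0.0254, 0.0146]
orientation: [3.141, -0.0, -0.007]
force: [0.4, 0.3, -0.5]
grip_width: 0.0331
gripper_force: 40.0
```

Request:
{"name": "send_rows", "arguments": {"deltas": [{"hand": 1,"translation": [-0.004,0,0],"turn": 0},{"hand": 1,"translation": [-0.004,0,0],"turn": 0},{"hand": 1,"translation": [-0.004,0,0],"turn": 0},{"hand": 1,"translation": [-0.004,0,0],"turn": 0},{"hand": 1,"translation": [-0.004,0,0],"turn": 0},{"hand": 1,"translation": [-0.004,0,0],"turn": 0},{"hand": 1,"translation": [-0.003,0,0],"turn": 0},{"hand": 1,"translation": [-0.003,0,0],"turn": 0},{"hand": 1,"translation": [0,0,0],"turn": 0},{"hand": 1,"translation": [0,0,0],"turn": 0},{"hand": 1,"translation": [0,0,0],"turn": 0}]}}

```text
clock: 5.2
position: [0.4523, -0.0252, 0.0146]
orientation: [3.141, 0.0, -0.007]
force: [0.3, 0.1, -0.3]
grip_width: 0.0328
gripper_force: 40.0
```

Request:
{"name": "send_rows", "arguments": {"deltas": [{"hand": 1,"translation": [-0.002,0,0],"turn": 0},{"hand": 1,"translation": [0,0,0],"turn": 0},{"hand": 1,"translation": [0,0,0],"turn": 0}]}}

```text
clock: 5.45
position: [0.4523, -0.0252, 0.0147]
orientation: [-3.141, -0.004, -0.007]
force: [5.3, -1.0, -6.1]
grip_width: 0.0332
gripper_force: 40.0
```

Request:
{"name": "send_rows", "arguments": {"deltas": [{"hand": 1,"translation": [0.001,0,0],"turn": 0},{"hand": 0,"translation": [0,0,0],"turn": 0},{"hand": 0,"translation": [0,0,0],"turn": 0},{"hand": 0,"translation": [0,0,0],"turn": 0},{"hand": 0,"translation": [0,0,0],"turn": 0},{"hand": 0,"translation": [0,0,0],"turn": 0},{"hand": 0,"translation": [0,0,0],"turn": 0},{"hand": 0,"translation": [0,0,-0.015],"turn": 0},{"hand": 0,"translation": [0,0,-0.03],"turn": 0},{"hand": 0,"translation": [0,0,-0.035],"turn": 0},{"hand": 0,"translation": [0,0,-0.035],"turn": 0},{"hand": 0,"translation": [0,0,-0.035],"turn": 0}]}}

```text
clock: 6.45
position: [0.4507, -0.0249, 0.166]
orientation: [-3.141, 0.001, -0.007]
force: [1.3, -0.8, 0.6]
grip_width: 0.0862
gripper_force: 0.0
```

Request:
{"name": "send_rows", "arguments": {"deltas": [{"hand": 0,"translation": [0,0,-0.03],"turn": -7},{"hand": 0,"translation": [0,0,-0.014],"turn": -7},{"hand": 0,"translation": [0,0,0],"turn": -7},{"hand": 0,"translation": [0,0,0],"turn": -7},{"hand": 0,"translation": [0,0,0],"turn": -7},{"hand": 0,"translation": [0,0,0],"turn": -7},{"hand": 0,"translation": [0,0,0],"turn": -7},{"hand": 0,"translation": [0,0,0],"turn": -7},{"hand": 0,"translation": [0,0,0],"turn": -7},{"hand": 0,"translation": [0,0,0],"turn": -7},{"hand": 0,"translation": [0,0,0],"turn": -7},{"hand": 0,"translation": [0,0,0],"turn": -7}]}}

```text
clock: 7.45
position: [0.451, -0.0251, 0.2084]
orientation: [-3.141, 0.0, 1.465]
force: [-0.6, 0.1, -0.0]
grip_width: 0.0869
gripper_force: 0.0
```

Request:
{"name": "send_rows", "arguments": {"deltas": [{"hand": 0,"translation": [0,0,0],"turn": -6.4},{"hand": 0,"translation": [0,0,0],"turn": 0},{"hand": 0,"translation": [0,0,0],"turn": 0}]}}

```text
clock: 7.7
position: [0.4511, -0.0252, 0.2085]
orientation: [-3.141, 0.0, 1.568]
force: [-0.6, -0.6, 0.2]
grip_width: 0.0871
gripper_force: 0.0
```

```bash
python3 - <<'E'
from h import *
t=bot.get_image("top")[:,:,::-1];s=bot.get_image("side")[:,:,::-1]
cv2.imwrite("pics/k1.png",np.hstack([cv2.resize(s[130:370,270:470],(500,600),interpolation=2)]))
E
```

```text
(no output)
```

View pics/k1.png

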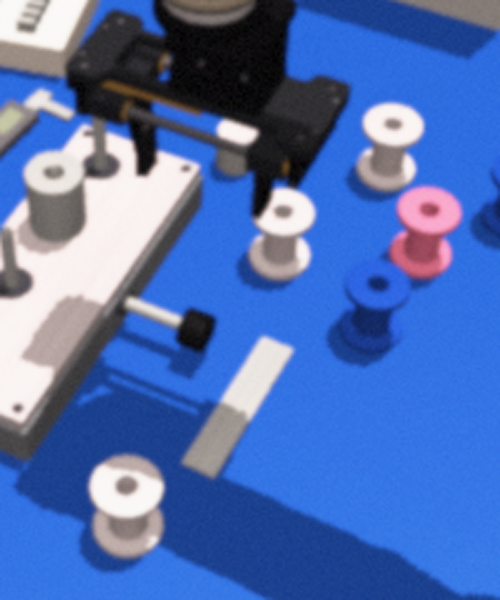

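The knob is out on a long shaft, at about (195, 330) in the crop. Next is the ring on spindle 1.

Request:
{"name": "send_rows", "arguments": {"deltas": [{"hand": 0,"translation": [-0.008,0.032,0],"turn": 0},{"hand": 0,"translation": [-0.008,0.032,0],"turn": 0},{"hand": 0,"translation": [-0.008,0.032,0],"turn": 0},{"hand": 0,"translation": [-0.008,0.032,0],"turn": 0},{"hand": 0,"translation": [-0.009,0.032,0],"turn": 0},{"hand": 0,"translation": [0,0,0],"turn": 0},{"hand": 0,"translation": [0,0,0.02],"turn": 0},{"hand": 0,"translation": [0,0,0.03],"turn": 0},{"hand": 0,"translation": [0,0,0.03],"turn": 0},{"hand": 0,"translation": [0,0,0],"turn": 0},{"hand": 0,"translation": [0,0,0],"turn": 0},{"hand": 0,"translation": [0,0,0],"turn": 0}]}}

```text
clock: 8.8
position: [0.6123, -0.0659, 0.1301]
orientation: [3.139, 0.0, 1.57]
force: [-0.1, 0.5, 0.2]
grip_width: 0.0873
gripper_force: 0.0
```

Request:
{"name": "send_rows", "arguments": {"newtons": 40, "deltas": [{"hand": 0,"translation": [0,-0.001,0.02],"turn": 0},{"hand": 0,"translation": [0,0,0.02],"turn": 0},{"hand": 0,"translation": [0,0,0.01],"turn": 0},{"hand": 0,"translation": [0,0,0],"turn": 0},{"hand": 1,"translation": [0,0,0],"turn": 0},{"hand": 1,"translation": [0,0,0],"turn": 0},{"hand": 1,"translation": [0,0,0],"turn": 0},{"hand": 1,"translation": [0,0,0],"turn": 0},{"hand": 1,"translation": [0,0,0],"turn": 0},{"hand": 1,"translation": [0,0,0],"turn": 0},{"hand": 1,"translation": [0,0,0],"turn": 0},{"hand": 1,"translation": [0,0,0],"turn": 0}]}}

```text
clock: 9.8
position: [0.6108, -0.0662, 0.079]
orientation: [3.141, 0.0, 1.571]
force: [0.4, -0.1, 1.0]
grip_width: 0.0516
gripper_force: 40.0
```

Request:
{"name": "send_rows", "arguments": {"deltas": [{"hand": 1,"translation": [0,0,0],"turn": 0},{"hand": 1,"translation": [0,0,0],"turn": 0}]}}

```text
clock: 9.97
position: [0.6108, -0.0662, 0.079]
orientation: [3.141, 0.0, 1.571]
force: [0.8, -0.7, 2.6]
grip_width: 0.0515
gripper_force: 40.0
```

Request:
{"name": "send_rows", "arguments": {"deltas": [{"hand": 1,"translation": [0,0,-0.01],"turn": 0},{"hand": 1,"translation": [0,0,-0.02],"turn": 0},{"hand": 1,"translation": [0,0,-0.025],"turn": 0},{"hand": 1,"translation": [0,0,-0.025],"turn": 0},{"hand": 1,"translation": [0,0,-0.02],"turn": 0},{"hand": 1,"translation": [0,0,-0.01],"turn": 0},{"hand": 1,"translation": [0,0,0],"turn": 0},{"hand": 1,"translation": [0,0,0],"turn": 0}]}}

```text
clock: 10.63
position: [0.6096, -0.0662, 0.1879]
orientation: [-3.14, 0.0, 1.571]
force: [0.4, -0.7, -3.1]
grip_width: 0.0515
gripper_force: 40.0
```

Request:
{"name": "send_rows", "arguments": {"deltas": [{"hand": 1,"translation": [-0.025,-0.0038,0],"turn": 0},{"hand": 1,"translation": [-0.0309,-0.0038,0],"turn": 0},{"hand": 1,"translation": [-0.0309,-0.0038,0],"turn": 0},{"hand": 1,"translation": [-0.0309,-0.0038,0],"turn": 0},{"hand": 1,"translation": [-0.0309,-0.0038,0],"turn": 0},{"hand": 1,"translation": [-0.0309,-0.0038,0],"turn": 0},{"hand": 1,"translation": [-0.0309,-0.0038,0],"turn": 0},{"hand": 1,"translation": [-0.0309,-0.0038,0],"turn": 0},{"hand": 1,"translation": [-0.0309,-0.0038,0],"turn": 0},{"hand": 1,"translation": [-0.0309,-0.0038,0],"turn": 0},{"hand": 1,"translation": [-0.006,0,0],"turn": 0},{"hand": 1,"translation": [0,0,0],"turn": 0}]}}

```text
clock: 11.63
position: [0.5693, -0.3792, 0.1853]
orientation: [-3.137, -0.001, 1.564]
force: [-0.4, -1.2, -3.8]
grip_width: 0.0516
gripper_force: 40.0
```

Request:
{"name": "send_rows", "arguments": {"deltas": [{"hand": 1,"translation": [0,0,0.02],"turn": 0},{"hand": 1,"translation": [0,0,0.02],"turn": 0},{"hand": 1,"translation": [0,0,0.02],"turn": 0},{"hand": 1,"translation": [0,0,0],"turn": 0},{"hand": 1,"translation": [0,0,0],"turn": 0},{"hand": 1,"translation": [0,0,0],"turn": 0}]}}

```text
clock: 12.13
position: [0.5731, -0.3742, 0.129]
orientation: [3.141, -0.0, 1.572]
force: [0.4, 0.5, -1.6]
grip_width: 0.0515
gripper_force: 40.0
```

```bash
python3 - <<'E'
from h import *
t=bot.get_image("top")[:,:,::-1];s=bot.get_image("side")[:,:,::-1]
cv2.imwrite("pics/p1.png",np.hstack([cv2.resize(t[150:250,440:540],(400,400),interpolation=2),cv2.resize(s[100:200,310:410],(400,400),interpolation=2)]))
o=bot.observe();print(o["position"],o["orientation"])
c=np.r_[.572,-.375,0]
for z in(.012,.084):print(z,[((proj(n,c+[0,0,z])-b)*4).round() for n,b in(("top",(440,150)),("side",(310,100)))])
p=o["position"]
for z in(-.024,.04):print(z,[((proj(n,p+[0,0,z])-b)*4).round() for n,b in(("top",(440,150)),("side",(310,100)))])
E
```

```text
[ 0.57343634 -0.37500885  0.13009732] [3.13929506e+00 9.92851978e-04 1.57135536e+00]
0.012 [array([199., 219.]), array([221., 225.])]
0.084 [array([256., 186.]), array([226., 136.])]
-0.024 [array([275., 173.]), array([225., 107.])]
0.04 [array([336., 137.]), array([230.,  20.])]
```

View pics/p1.png

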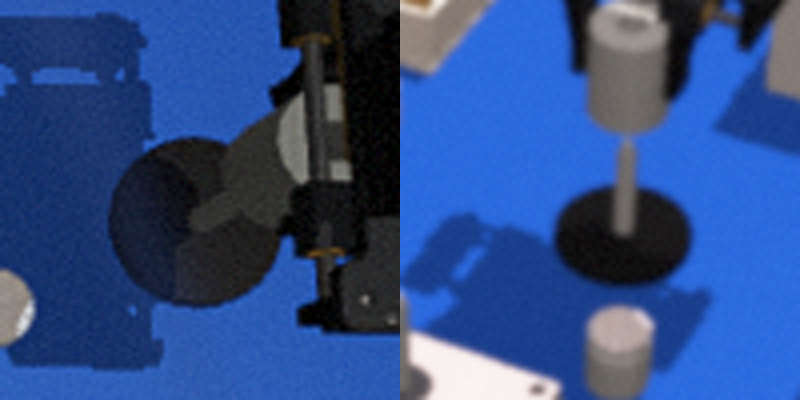

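Request:
{"name": "send_rows", "arguments": {"deltas": [{"hand": 1,"translation": [0,-0.001,0.01],"turn": 0},{"hand": 1,"translation": [0,0,0.008],"turn": 0},{"hand": 1,"translation": [0,0,0.006],"turn": 0},{"hand": 1,"translation": [0,0,0.006],"turn": 0},{"hand": 1,"translation": [0,0,0.006],"turn": 0},{"hand": 1,"translation": [0,0,0.006],"turn": 0},{"hand": 1,"translation": [0,0,0],"turn": 0},{"hand": 1,"translation": [0,0,0],"turn": 0}]}}

```text
clock: 12.9
position: [0.5711, -0.3751, 0.086]
orientation: [-3.141, -0.0, 1.571]
force: [-0.1, -0.5, -4.4]
grip_width: 0.0519
gripper_force: 40.0
```

Request:
{"name": "send_rows", "arguments": {"deltas": [{"hand": 1,"translation": [0,0,0.01],"turn": 0},{"hand": 1,"translation": [0,0,0.01],"turn": 0},{"hand": 1,"translation": [0,0,0.01],"turn": 0},{"hand": 1,"translation": [0,0,0.01],"turn": 0},{"hand": 1,"translation": [0,0,0.006],"turn": 0},{"hand": 1,"translation": [0,0,0.003],"turn": 0},{"hand": 1,"translation": [0,0,0],"turn": 0},{"hand": 1,"translation": [0,0,0],"turn": 0}]}}

```text
clock: 13.57
position: [0.5717, -0.3753, 0.0376]
orientation: [3.141, 0.0, 1.571]
force: [-0.2, -0.9, -2.9]
grip_width: 0.0515
gripper_force: 40.0
```

Request:
{"name": "send_rows", "arguments": {"deltas": [{"hand": 1,"translation": [0,0,0.001],"turn": 0},{"hand": 1,"translation": [0,0,0.001],"turn": 0},{"hand": 1,"translation": [0,0,0],"turn": 0},{"hand": 1,"translation": [0,0,0],"turn": 0}]}}

```text
clock: 13.9
position: [0.5718, -0.3754, 0.036]
orientation: [3.141, 0.001, 1.571]
force: [1.0, -0.7, -1.1]
grip_width: 0.0515
gripper_force: 40.0
```

Request:
{"name": "send_rows", "arguments": {"deltas": [{"hand": 0,"translation": [0,0,0],"turn": 0},{"hand": 0,"translation": [0,0,0],"turn": 0},{"hand": 0,"translation": [0,0,0],"turn": 0},{"hand": 0,"translation": [0,0,0],"turn": 0},{"hand": 0,"translation": [0,0,0],"turn": 0},{"hand": 0,"translation": [0,0,-0.01],"turn": 0},{"hand": 0,"translation": [0,0,-0.03],"turn": 0},{"hand": 0,"translation": [0,0,-0.035],"turn": 0},{"hand": 0,"translation": [0,0,-0.035],"turn": 0},{"hand": 0,"translation": [0,0,-0.035],"turn": 0},{"hand": 0,"translation": [0,0,-0.02],"turn": 0},{"hand": 0,"translation": [0,0,0],"turn": 0}]}}

```text
clock: 14.9
position: [0.5745, -0.3763, 0.208]
orientation: [3.131, 0.006, 1.571]
force: [-0.0, 0.2, 1.0]
grip_width: 0.0873
gripper_force: 0.0
```

```bash
cat >> h.py <<'E'
def hole(im,c,rad):
    g=cv2.cvtColor(im,cv2.COLOR_RGB2GRAY).astype(float);yy,xx=np.mgrid[:480,:640]
    m=np.hypot(xx-c[0],yy-c[1])<rad;w=np.where(m,np.clip(170-g,0,None),0);return np.array([(w*xx).sum(),(w*yy).sum()])/w.sum()
def snap(f):
    t=bot.get_image("top");s=bot.get_image("side")
    cv2.imwrite(f"pics/{f}t.png",t[:,:,::-1]);cv2.imwrite(f"pics/{f}s.png",s[:,:,::-1]);return t,s
E
python3 - <<'E'
from h import *
t,s=snap("q")
for n,c in(("A",(.426,.1555,.064)),("B",(.4335,-.161,.064)),("C",(.386,-.31,.064))):
    x,e=tri(hole(s,proj("side",c),6),hole(t,proj("top",c),7));print(n,x.round(4),e)
cv2.imwrite("pics/q2.png",np.hstack([cv2.resize(t[190:330,360:520],(400,350))[:,:,::-1],cv2.resize(s[125:265,300:460],(400,350))[:,:,::-1]]))
print(bot.observe()["position"])
E
```

```text
A [0.426  0.1557 0.0613] 0.09501010045385061
B [ 0.4337 -0.1611  0.0612] 0.058798267395034035
C [ 0.3858 -0.3104  0.0627] 0.0877320263305665
[ 0.5716512  -0.37533471  0.20217718]
```

View pics/q2.png

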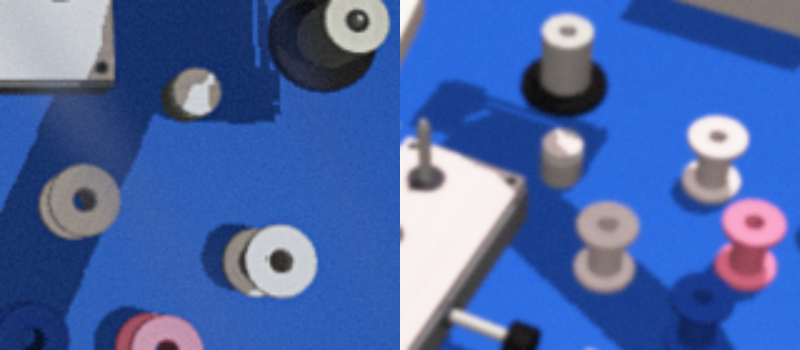

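The ring is seated on the parking post, with the post tip showing through at (358, 20) in the left crop. The spools haven't moved. Next is spool C.

Request:
{"name": "send_rows", "arguments": {"deltas": [{"hand": 0,"translation": [0.0081,-0.0232,0],"turn": 0},{"hand": 0,"translation": [0.0081,-0.0232,0],"turn": 0},{"hand": 0,"translation": [0.0081,-0.0232,0],"turn": 0},{"hand": 0,"translation": [0.0081,-0.0232,0],"turn": 0},{"hand": 0,"translation": [0.0081,-0.0232,0],"turn": 0},{"hand": 0,"translation": [0.0081,-0.0232,0],"turn": 0},{"hand": 0,"translation": [0.0081,-0.0232,0],"turn": 0},{"hand": 0,"translation": [0.0081,-0.0232,0],"turn": 0},{"hand": 0,"translation": [0,0,0.03],"turn": 0},{"hand": 0,"translation": [0,0,0.03],"turn": 0},{"hand": 0,"translation": [0,0,0],"turn": 0},{"hand": 0,"translation": [0,0,0],"turn": 0}]}}

```text
clock: 16.0
position: [0.3842, -0.3093, 0.1389]
orientation: [-3.138, -0.004, 1.571]
force: [0.0, -0.2, 1.0]
grip_width: 0.0873
gripper_force: 0.0
```

Request:
{"name": "send_rows", "arguments": {"deltas": [{"hand": 0,"translation": [0,0,0],"turn": 0},{"hand": 0,"translation": [0,0,0],"turn": 0}]}}

```text
clock: 16.17
position: [0.3868, -0.3108, 0.1417]
orientation: [3.14, 0.001, 1.571]
force: [0.8, -0.3, 0.2]
grip_width: 0.0868
gripper_force: 0.0
```

Position is good; down 100 mm and close.

Request:
{"name": "send_rows", "arguments": {"newtons": 30, "deltas": [{"hand": 0,"translation": [0.0005,-0.0005,0.025],"turn": 0},{"hand": 0,"translation": [0,0,0.03],"turn": 0},{"hand": 0,"translation": [0,0,0.03],"turn": 0},{"hand": 0,"translation": [0,0,0.015],"turn": 0},{"hand": 0,"translation": [0,0,0],"turn": 0},{"hand": 0,"translation": [0,0,0],"turn": 0},{"hand": 1,"translation": [0,0,0],"turn": 0},{"hand": 1,"translation": [0,0,0],"turn": 0},{"hand": 1,"translation": [0,0,0],"turn": 0},{"hand": 1,"translation": [0,0,0],"turn": 0},{"hand": 1,"translation": [0,0,0],"turn": 0},{"hand": 1,"translation": [0,0,0],"turn": 0}]}}

```text
clock: 17.17
position: [0.3856, -0.3102, 0.041]
orientation: [3.14, 0.001, 1.571]
force: [0.5, 1.1, 0.8]
grip_width: 0.0549
gripper_force: 30.3
```

Request:
{"name": "send_rows", "arguments": {"deltas": [{"hand": 1,"translation": [0,0,0],"turn": 0},{"hand": 1,"translation": [0,0,0],"turn": 0},{"hand": 1,"translation": [0,0,0],"turn": 0}]}}

```text
clock: 17.42
position: [0.3857, -0.3101, 0.0409]
orientation: [3.141, 0.001, 1.571]
force: [0.1, 0.5, 4.4]
grip_width: 0.0547
gripper_force: 30.0
```

Request:
{"name": "send_rows", "arguments": {"deltas": [{"hand": 1,"translation": [0,0,-0.01],"turn": 0},{"hand": 1,"translation": [0,0,-0.025],"turn": 0},{"hand": 1,"translation": [0,0,-0.03],"turn": 0},{"hand": 1,"translation": [0,0,-0.03],"turn": 0},{"hand": 1,"translation": [0,0,-0.03],"turn": 0},{"hand": 1,"translation": [0,0,-0.025],"turn": 0},{"hand": 1,"translation": [0,0,-0.01],"turn": 0},{"hand": 1,"translation": [0,0,0],"turn": 0}]}}

```text
clock: 18.08
position: [0.3862, -0.3106, 0.2028]
orientation: [3.138, 0.003, 1.57]
force: [-0.1, -0.3, -2.2]
grip_width: 0.0549
gripper_force: 30.0
```

Request:
{"name": "send_rows", "arguments": {"deltas": [{"hand": 1,"translation": [0.012,0.0165,0],"turn": 0},{"hand": 1,"translation": [0.0205,0.0281,0],"turn": 0},{"hand": 1,"translation": [0.0205,0.0281,0],"turn": 0},{"hand": 1,"translation": [0.0205,0.0281,0],"turn": 0},{"hand": 1,"translation": [0.0205,0.0281,0],"turn": 0},{"hand": 1,"translation": [0.0205,0.0281,0],"turn": 0},{"hand": 1,"translation": [0.0205,0.0281,0],"turn": 0},{"hand": 1,"translation": [0.0205,0.0281,0],"turn": 0},{"hand": 1,"translation": [0.0085,0.0116,0],"turn": 0},{"hand": 1,"translation": [0,0,0],"turn": 0},{"hand": 1,"translation": [0,0,0],"turn": 0},{"hand": 1,"translation": [0,0,0],"turn": 0}]}}

```text
clock: 19.08
position: [0.6082, -0.1473, 0.1989]
orientation: [-3.138, 0.001, 1.569]
force: [-1.1, -0.5, -1.2]
grip_width: 0.055
gripper_force: 30.0
```

Request:
{"name": "send_rows", "arguments": {"deltas": [{"hand": 1,"translation": [0,0,0.01],"turn": 0},{"hand": 1,"translation": [0,0,0.01],"turn": 0},{"hand": 1,"translation": [0,0,0],"turn": 0},{"hand": 1,"translation": [0,0,0],"turn": 0},{"hand": 1,"translation": [0,0,0],"turn": 0}]}}

```text
clock: 19.5
position: [0.6097, -0.1463, 0.1805]
orientation: [-3.141, 0.0, 1.57]
force: [0.1, 0.2, -0.6]
grip_width: 0.0546
gripper_force: 30.0
```

```bash
python3 - <<'E'
from h import *
t,s=snap("r")
cv2.imwrite("pics/r2.png",np.hstack([cv2.resize(t[140:240,330:430],(400,400))[:,:,::-1],cv2.resize(s[120:220,260:360],(400,400))[:,:,::-1]]))
p=bot.observe()["position"];print(p)
for c in(p+[0,0,-.041],p+[0,0,.023],np.r_[.6107,-.1462,.127],np.r_[.6107,-.1462,.055]):print([((proj(n,c)-b)*4).round() for n,b in(("top",(330,140)),("side",(260,120)))])
E
```

```text
[ 0.61022289 -0.1460679   0.18097152]
[array([240., 115.]), array([194., 193.])]
[array([265.,  70.]), array([189., 102.])]
[array([236., 122.]), array([194., 210.])]
[array([213., 164.]), array([199., 302.])]
```

View pics/r2.png

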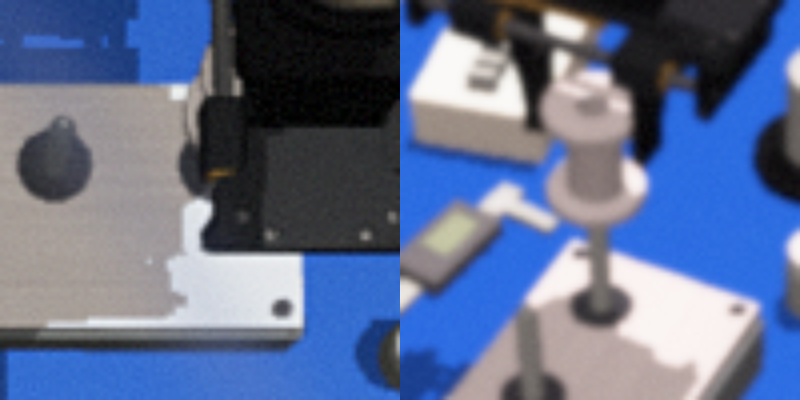

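The spool hangs directly over spindle 0; its lower flange is at (597, 193) and the spindle base at (600, 302).

Request:
{"name": "send_rows", "arguments": {"deltas": [{"hand": 1,"translation": [0,0.0005,0.007],"turn": 0},{"hand": 1,"translation": [0,0,0.005],"turn": 0},{"hand": 1,"translation": [0,0,0.005],"turn": 0},{"hand": 1,"translation": [0,0,0.005],"turn": 0},{"hand": 1,"translation": [0,0,0.005],"turn": 0},{"hand": 1,"translation": [0,0,0.005],"turn": 0},{"hand": 1,"translation": [0,0,0],"turn": 0},{"hand": 1,"translation": [0,0,0],"turn": 0}]}}

```text
clock: 20.27
position: [0.6103, -0.1459, 0.1481]
orientation: [-3.141, -0.0, 1.571]
force: [0.4, 0.7, -1.2]
grip_width: 0.0549
gripper_force: 30.0
```

Threaded. Seat at TCP 0.096.

Request:
{"name": "send_rows", "arguments": {"deltas": [{"hand": 1,"translation": [0,0,0.008],"turn": 0},{"hand": 1,"translation": [0,0,0.008],"turn": 0},{"hand": 1,"translation": [0,0,0.008],"turn": 0},{"hand": 1,"translation": [0,0,0.008],"turn": 0},{"hand": 1,"translation": [0,0,0.008],"turn": 0},{"hand": 1,"translation": [0,0,0.008],"turn": 0},{"hand": 1,"translation": [0,0,0.003],"turn": 0},{"hand": 1,"translation": [0,0,0],"turn": 0},{"hand": 1,"translation": [0,0,0],"turn": 0},{"hand": 1,"translation": [0,0,0],"turn": 0}]}}

```text
clock: 21.1
position: [0.6109, -0.1459, 0.0979]
orientation: [3.141, 0.0, 1.571]
force: [0.3, -0.1, -1.3]
grip_width: 0.0549
gripper_force: 30.0
```

Lower 2 mm, release and rise to about 0.2.

Request:
{"name": "send_rows", "arguments": {"deltas": [{"hand": 1,"translation": [0,0,0.001],"turn": 0},{"hand": 1,"translation": [0,0,0.001],"turn": 0},{"hand": 1,"translation": [0,0,0],"turn": 0},{"hand": 0,"translation": [0,0,0],"turn": 0},{"hand": 0,"translation": [0,0,0],"turn": 0},{"hand": 0,"translation": [0,0,0],"turn": 0},{"hand": 0,"translation": [0,0,0],"turn": 0},{"hand": 0,"translation": [0,0,0],"turn": 0},{"hand": 0,"translation": [0,0,0],"turn": 0},{"hand": 0,"translation": [0,0,-0.035],"turn": 0},{"hand": 0,"translation": [0,0,-0.035],"turn": 0},{"hand": 0,"translation": [0,0,-0.035],"turn": 0}]}}

```text
clock: 22.1
position: [0.61, -0.1457, 0.2012]
orientation: [-3.14, -0.001, 1.571]
force: [0.6, -0.4, 0.3]
grip_width: 0.0868
gripper_force: 0.0
```

```bash
python3 - <<'E'
from h import *
t,s=snap("u")
for n,c in(("A",(.426,.1555,.064)),("B",(.4335,-.161,.064))):
    x,e=tri(hole(s,proj("side",c),6),hole(t,proj("top",c),7));print(n,x.round(4),e)
print(bot.observe()["position"])
E
```

```text
A [0.426  0.1556 0.0613] 0.07606617204083799
B [ 0.4335 -0.1607  0.062 ] 0.0815311285322961
[ 0.61451766 -0.14575577  0.20722527]
```

Request:
{"name": "send_rows", "arguments": {"deltas": [{"hand": 0,"translation": [-0.0021,-0.0254,0],"turn": 0},{"hand": 0,"translation": [-0.0021,-0.0254,0],"turn": 0},{"hand": 0,"translation": [-0.0021,-0.0254,0],"turn": 0},{"hand": 0,"translation": [-0.0021,-0.0254,0],"turn": 0},{"hand": 0,"translation": [-0.0021,-0.0254,0],"turn": 0},{"hand": 0,"translation": [-0.0021,-0.0254,0],"turn": 0},{"hand": 0,"translation": [-0.0021,-0.0254,0.02],"turn": 0},{"hand": 0,"translation": [0,0,0.02],"turn": 0},{"hand": 0,"translation": [0,0,0.02],"turn": 0},{"hand": 0,"translation": [0,0,0],"turn": 0},{"hand": 0,"translation": [0,0,0],"turn": 0},{"hand": 0,"translation": [0,0,0],"turn": 0}]}}

```text
clock: 23.2
position: [0.4336, -0.1605, 0.1412]
orientation: [3.14, 0.0, 1.571]
force: [-0.6, 0.5, 0.5]
grip_width: 0.087
gripper_force: 0.0
```

Request:
{"name": "send_rows", "arguments": {"newtons": 30, "deltas": [{"hand": 0,"translation": [0,0,0.025],"turn": 0},{"hand": 0,"translation": [0,0,0.03],"turn": 0},{"hand": 0,"translation": [0,0,0.03],"turn": 0},{"hand": 0,"translation": [0,0,0.015],"turn": 0},{"hand": 0,"translation": [0,0,0],"turn": 0},{"hand": 0,"translation": [0,0,0],"turn": 0},{"hand": 1,"translation": [0,0,0],"turn": 0},{"hand": 1,"translation": [0,0,0],"turn": 0},{"hand": 1,"translation": [0,0,0],"turn": 0},{"hand": 1,"translation": [0,0,0],"turn": 0},{"hand": 1,"translation": [0,0,0],"turn": 0},{"hand": 1,"translation": [0,0,0],"turn": 0}]}}

```text
clock: 24.2
position: [0.4333, -0.1608, 0.041]
orientation: [3.14, 0.001, 1.571]
force: [0.5, -0.3, 0.8]
grip_width: 0.0552
gripper_force: 30.2
```

Request:
{"name": "send_rows", "arguments": {"deltas": [{"hand": 1,"translation": [0,0,0],"turn": 0},{"hand": 1,"translation": [0,0,0],"turn": 0},{"hand": 1,"translation": [0,0,0],"turn": 0},{"hand": 1,"translation": [0,0,-0.01],"turn": 0},{"hand": 1,"translation": [0,0,-0.025],"turn": 0},{"hand": 1,"translation": [0,0,-0.03],"turn": 0},{"hand": 1,"translation": [0,0,-0.03],"turn": 0},{"hand": 1,"translation": [0,0,-0.03],"turn": 0},{"hand": 1,"translation": [0,0,-0.025],"turn": 0},{"hand": 1,"translation": [0,0,-0.01],"turn": 0},{"hand": 1,"translation": [0,0,0],"turn": 0},{"hand": 1,"translation": [0,0,0],"turn": 0}]}}

```text
clock: 25.2
position: [0.4319, -0.1606, 0.1999]
orientation: [-3.14, 0.0, 1.57]
force: [-0.6, -0.3, -1.9]
grip_width: 0.0547
gripper_force: 30.0
```

Request:
{"name": "send_rows", "arguments": {"deltas": [{"hand": 1,"translation": [0.0118,0.0223,0],"turn": 0},{"hand": 1,"translation": [0.0118,0.0223,0],"turn": 0},{"hand": 1,"translation": [0.0118,0.0223,0],"turn": 0},{"hand": 1,"translation": [0.0118,0.0223,0],"turn": 0},{"hand": 1,"translation": [0.0118,0.0223,0],"turn": 0},{"hand": 1,"translation": [0.0118,0.0223,0],"turn": 0},{"hand": 1,"translation": [0.0118,0.0223,0],"turn": 0},{"hand": 1,"translation": [0.0118,0.0223,0],"turn": 0},{"hand": 1,"translation": [0,0,0.01],"turn": 0},{"hand": 1,"translation": [0,0,0.01],"turn": 0},{"hand": 1,"translation": [0,0,0],"turn": 0},{"hand": 1,"translation": [0,0,0],"turn": 0}]}}

```text
clock: 26.2
position: [0.6089, -0.0672, 0.1781]
orientation: [-3.136, 0.0, 1.57]
force: [0.2, 1.5, -0.4]
grip_width: 0.0552
gripper_force: 30.0
```

Request:
{"name": "send_rows", "arguments": {"deltas": [{"hand": 1,"translation": [0,0,0],"turn": 0},{"hand": 1,"translation": [0,0,0],"turn": 0},{"hand": 1,"translation": [0,0,0],"turn": 0}]}}

```text
clock: 26.45
position: [0.6111, -0.0668, 0.1811]
orientation: [3.141, 0.001, 1.57]
force: [0.9, -0.2, -0.9]
grip_width: 0.0553
gripper_force: 30.0
```

Request:
{"name": "send_rows", "arguments": {"deltas": [{"hand": 1,"translation": [0.0005,0,0.007],"turn": 0},{"hand": 1,"translation": [0,0,0.005],"turn": 0},{"hand": 1,"translation": [0,0,0.005],"turn": 0},{"hand": 1,"translation": [0,0,0.005],"turn": 0},{"hand": 1,"translation": [0,0,0.005],"turn": 0},{"hand": 1,"translation": [0,0,0.005],"turn": 0},{"hand": 1,"translation": [0,0,0],"turn": 0},{"hand": 1,"translation": [0,0,0],"turn": 0}]}}

```text
clock: 27.12
position: [0.6109, -0.0657, 0.1481]
orientation: [-3.141, -0.0, 1.571]
force: [0.0, -0.2, -1.0]
grip_width: 0.0554
gripper_force: 30.0
```

Request:
{"name": "send_rows", "arguments": {"deltas": [{"hand": 1,"translation": [0,0,0.008],"turn": 0},{"hand": 1,"translation": [0,0,0.008],"turn": 0},{"hand": 1,"translation": [0,0,0.008],"turn": 0},{"hand": 1,"translation": [0,0,0.008],"turn": 0},{"hand": 1,"translation": [0,0,0.008],"turn": 0},{"hand": 1,"translation": [0,0,0.008],"turn": 0},{"hand": 1,"translation": [0,0,0.003],"turn": 0},{"hand": 1,"translation": [0,0,0.001],"turn": 0},{"hand": 1,"translation": [0,0,0],"turn": 0},{"hand": 1,"translation": [0,0,0],"turn": 0}]}}

```text
clock: 27.95
position: [0.6115, -0.0656, 0.0968]
orientation: [3.141, -0.0, 1.571]
force: [-0.6, 0.1, 0.4]
grip_width: 0.0554
gripper_force: 30.0
```

Request:
{"name": "send_rows", "arguments": {"deltas": [{"hand": 1,"translation": [0,0,0.001],"turn": 0},{"hand": 1,"translation": [0,0,0],"turn": 0},{"hand": 0,"translation": [0,0,0],"turn": 0},{"hand": 0,"translation": [0,0,0],"turn": 0},{"hand": 0,"translation": [0,0,0],"turn": 0},{"hand": 0,"translation": [0,0,0],"turn": 0},{"hand": 0,"translation": [0,0,0],"turn": 0},{"hand": 0,"translation": [0,0,0],"turn": 0},{"hand": 0,"translation": [0,0,-0.035],"turn": 0},{"hand": 0,"translation": [0,0,-0.035],"turn": 0},{"hand": 0,"translation": [0,0,-0.035],"turn": 0},{"hand": 0,"translation": [0,0,0],"turn": 0}]}}

```text
clock: 28.95
position: [0.6155, -0.0649, 0.2081]
orientation: [3.128, 0.001, 1.571]
force: [1.1, 0.6, 1.1]
grip_width: 0.0868
gripper_force: 0.0
```

```bash
python3 - <<'E'
from h import *
t,s=snap("v")
for n,c in(("A",(.426,.1555,.064)),):
    x,e=tri(hole(s,proj("side",c),6),hole(t,proj("top",c),7));print(n,x.round(4),e)
print(bot.observe()["position"])
E
```

```text
A [0.426  0.1556 0.0611] 0.08553350451929215
[ 0.61203028 -0.06563199  0.20227357]
```

View pics/vs.png

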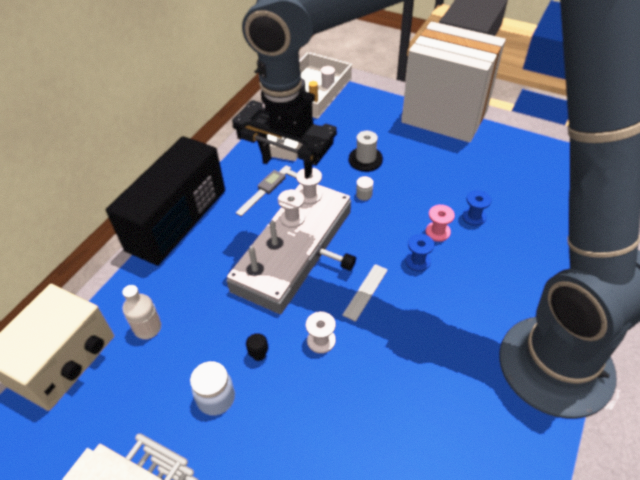

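Spools now sit on spindles 0 and 1, at (310, 180) and (291, 205), and the knob is still out. The last spool stands at (321, 325).

Request:
{"name": "send_rows", "arguments": {"deltas": [{"hand": 0,"translation": [0.0246,-0.0206,0],"turn": 0},{"hand": 0,"translation": [0.0246,-0.0206,0],"turn": 0},{"hand": 0,"translation": [0.0246,-0.0206,0],"turn": 0},{"hand": 0,"translation": [0.0246,-0.0206,0],"turn": 0},{"hand": 0,"translation": [0.0246,-0.0206,0],"turn": 0},{"hand": 0,"translation": [0.0246,-0.0206,0],"turn": 0},{"hand": 0,"translation": [0.0246,-0.0206,0],"turn": 0},{"hand": 0,"translation": [0.0246,-0.0206,0],"turn": 0},{"hand": 0,"translation": [0.0246,-0.0206,0.02],"turn": 0},{"hand": 0,"translation": [0,0,0.04],"turn": 0},{"hand": 0,"translation": [0,0,0],"turn": 0},{"hand": 0,"translation": [0,0,0],"turn": 0}]}}

```text
clock: 30.05
position: [0.4237, 0.1547, 0.1385]
orientation: [-3.136, 0.002, 1.572]
force: [-0.0, -0.3, 1.0]
grip_width: 0.0866
gripper_force: 0.0
```

Request:
{"name": "send_rows", "arguments": {"deltas": [{"hand": 0,"translation": [0,0,0],"turn": 0},{"hand": 0,"translation": [0,0,0],"turn": 0}]}}

```text
clock: 30.22
position: [0.4272, 0.1555, 0.1416]
orientation: [3.139, -0.001, 1.569]
force: [1.4, -0.9, -0.3]
grip_width: 0.0872
gripper_force: 0.0
```

Request:
{"name": "send_rows", "arguments": {"newtons": 30, "deltas": [{"hand": 0,"translation": [0,0,0.025],"turn": 0},{"hand": 0,"translation": [0,0,0.03],"turn": 0},{"hand": 0,"translation": [0,0,0.03],"turn": 0},{"hand": 0,"translation": [0,0,0.015],"turn": 0},{"hand": 0,"translation": [0,0,0],"turn": 0},{"hand": 0,"translation": [0,0,0],"turn": 0},{"hand": 1,"translation": [0,0,0],"turn": 0},{"hand": 1,"translation": [0,0,0],"turn": 0},{"hand": 1,"translation": [0,0,0],"turn": 0},{"hand": 1,"translation": [0,0,0],"turn": 0},{"hand": 1,"translation": [0,0,0],"turn": 0},{"hand": 1,"translation": [0,0,0],"turn": 0}]}}

```text
clock: 31.22
position: [0.4262, 0.1557, 0.0409]
orientation: [3.14, -0.0, 1.571]
force: [1.6, -0.0, 0.9]
grip_width: 0.0555
gripper_force: 30.3
```

Request:
{"name": "send_rows", "arguments": {"deltas": [{"hand": 1,"translation": [0,0,0],"turn": 0},{"hand": 1,"translation": [0,0,0],"turn": 0},{"hand": 1,"translation": [0,0,0],"turn": 0},{"hand": 1,"translation": [0,0,-0.01],"turn": 0},{"hand": 1,"translation": [0,0,-0.025],"turn": 0},{"hand": 1,"translation": [0,0,-0.03],"turn": 0},{"hand": 1,"translation": [0,0,-0.03],"turn": 0},{"hand": 1,"translation": [0,0,-0.03],"turn": 0},{"hand": 1,"translation": [0,0,-0.025],"turn": 0},{"hand": 1,"translation": [0,0,-0.01],"turn": 0},{"hand": 1,"translation": [0,0,0],"turn": 0},{"hand": 1,"translation": [0,0,0],"turn": 0}]}}

```text
clock: 32.22
position: [0.4251, 0.1551, 0.1998]
orientation: [-3.141, 0.001, 1.57]
force: [0.9, 0.1, -2.8]
grip_width: 0.0548
gripper_force: 30.0
```

Request:
{"name": "send_rows", "arguments": {"deltas": [{"hand": 1,"translation": [-0.0157,0.0207,0],"turn": 0},{"hand": 1,"translation": [-0.0157,0.0207,0],"turn": 0},{"hand": 1,"translation": [-0.0157,0.0207,0],"turn": 0},{"hand": 1,"translation": [-0.0157,0.0207,0],"turn": 0},{"hand": 1,"translation": [-0.0157,0.0207,0],"turn": 0},{"hand": 1,"translation": [-0.0157,0.0207,0],"turn": 0},{"hand": 1,"translation": [-0.0157,0.0207,0],"turn": 0},{"hand": 1,"translation": [-0.0157,0.0207,0],"turn": 0},{"hand": 1,"translation": [-0.0157,0.0207,0],"turn": 0},{"hand": 1,"translation": [0,0,0.01],"turn": 0},{"hand": 1,"translation": [0,0,0.01],"turn": 0},{"hand": 1,"translation": [0,0,0],"turn": 0}]}}

```text
clock: 33.22
position: [0.6088, 0.0145, 0.1756]
orientation: [-3.132, -0.0, 1.572]
force: [-0.2, 0.7, -2.5]
grip_width: 0.0545
gripper_force: 30.0
```

Request:
{"name": "send_rows", "arguments": {"deltas": [{"hand": 1,"translation": [0,0,0],"turn": 0},{"hand": 1,"translation": [0,0,0],"turn": 0},{"hand": 1,"translation": [0,0,0],"turn": 0},{"hand": 1,"translation": [0,0,0],"turn": 0}]}}

```text
clock: 33.55
position: [0.612, 0.0149, 0.1812]
orientation: [3.141, 0.0, 1.572]
force: [-0.0, 0.0, -1.8]
grip_width: 0.0552
gripper_force: 30.0
```

Request:
{"name": "send_rows", "arguments": {"deltas": [{"hand": 1,"translation": [-0.0005,0,0.007],"turn": 0},{"hand": 1,"translation": [0,0,0.005],"turn": 0},{"hand": 1,"translation": [0,0,0.005],"turn": 0},{"hand": 1,"translation": [0,0,0.005],"turn": 0},{"hand": 1,"translation": [0,0,0.005],"turn": 0},{"hand": 1,"translation": [0,0,0.005],"turn": 0},{"hand": 1,"translation": [0,0,0],"turn": 0},{"hand": 1,"translation": [0,0,0],"turn": 0}]}}

```text
clock: 34.22
position: [0.6119, 0.0139, 0.1481]
orientation: [-3.141, -0.0, 1.571]
force: [-0.4, 0.6, -1.0]
grip_width: 0.0551
gripper_force: 30.0
```

Request:
{"name": "send_rows", "arguments": {"deltas": [{"hand": 1,"translation": [0,0,0.008],"turn": 0},{"hand": 1,"translation": [0,0,0.008],"turn": 0},{"hand": 1,"translation": [0,0,0.008],"turn": 0},{"hand": 1,"translation": [0,0,0.008],"turn": 0},{"hand": 1,"translation": [0,0,0.008],"turn": 0},{"hand": 1,"translation": [0,0,0.008],"turn": 0},{"hand": 1,"translation": [0,0,0.003],"turn": 0},{"hand": 1,"translation": [0,0,0.001],"turn": 0},{"hand": 1,"translation": [0,0,0],"turn": 0},{"hand": 1,"translation": [0,0,0],"turn": 0}]}}

```text
clock: 35.05
position: [0.6124, 0.014, 0.0966]
orientation: [3.141, -0.0, 1.571]
force: [-0.1, -0.1, -2.5]
grip_width: 0.0546
gripper_force: 30.0
```

Request:
{"name": "send_rows", "arguments": {"deltas": [{"hand": 1,"translation": [0,0,0.001],"turn": 0},{"hand": 1,"translation": [0,0,0],"turn": 0},{"hand": 0,"translation": [0,0,0],"turn": 0},{"hand": 0,"translation": [0,0,0],"turn": 0},{"hand": 0,"translation": [0,0,0],"turn": 0},{"hand": 0,"translation": [0,0,0],"turn": 0},{"hand": 0,"translation": [0,0,0],"turn": 0},{"hand": 0,"translation": [0,0,0],"turn": 0},{"hand": 0,"translation": [0,0,-0.035],"turn": 0},{"hand": 0,"translation": [0,0,-0.035],"turn": 0},{"hand": 0,"translation": [0,0,-0.035],"turn": 0},{"hand": 0,"translation": [0,0,0],"turn": 0}]}}

```text
clock: 36.05
position: [0.6162, 0.0153, 0.2081]
orientation: [3.128, -0.001, 1.571]
force: [0.8, 0.7, 0.6]
grip_width: 0.0865
gripper_force: 0.0
```

Request:
{"name": "send_rows", "arguments": {"deltas": [{"hand": 0,"translation": [-0.0065,-0.0267,0],"turn": 0},{"hand": 0,"translation": [-0.0065,-0.0267,0],"turn": 0},{"hand": 0,"translation": [-0.0065,-0.0267,0],"turn": 0},{"hand": 0,"translation": [-0.0065,-0.0267,0],"turn": 0},{"hand": 0,"translation": [-0.0065,-0.0267,0],"turn": 0},{"hand": 0,"translation": [-0.0065,-0.0267,0],"turn": 0},{"hand": 0,"translation": [0,0,0],"turn": 7},{"hand": 0,"translation": [0,0,0],"turn": 7},{"hand": 0,"translation": [0,0,0],"turn": 7},{"hand": 0,"translation": [0,0,0],"turn": 7},{"hand": 0,"translation": [0,0,0],"turn": 7},{"hand": 0,"translation": [0,0,0],"turn": 7}]}}

```text
clock: 37.05
position: [0.4518, -0.0251, 0.2005]
orientation: [3.141, -0.0, 0.832]
force: [-0.3, -0.5, -0.4]
grip_width: 0.0871
gripper_force: 0.0
```

Request:
{"name": "send_rows", "arguments": {"deltas": [{"hand": 0,"translation": [0,0,0],"turn": 7},{"hand": 0,"translation": [0,0,0],"turn": 7},{"hand": 0,"translation": [0,0,0],"turn": 7},{"hand": 0,"translation": [0,0,0],"turn": 7},{"hand": 0,"translation": [0,0,0],"turn": 7},{"hand": 0,"translation": [0,0,0],"turn": 7},{"hand": 0,"translation": [0,0,0],"turn": 6.4},{"hand": 0,"translation": [0,0,0],"turn": 0},{"hand": 0,"translation": [0,0,0],"turn": 0},{"hand": 0,"translation": [0,0,0],"turn": 0}]}}

```text
clock: 37.88
position: [0.4518, -0.025, 0.2005]
orientation: [3.142, -0.0, -0.004]
force: [-0.0, -0.5, -0.1]
grip_width: 0.0866
gripper_force: 0.0
```

```bash
python3 - <<'E'
from h import *
t,s=snap("w")
cv2.imwrite("pics/w2.png",np.hstack([cv2.resize(s[120:380,200:460],(600,600))[:,:,::-1]]))
for n,p in(("s0",(.6107,-.146,.119)),("s1",(.6115,-.0656,.119)),("s2",(.6124,.0142,.119)),("knob out",(.4523,-.0252,.034))):print(n,((proj("side",p)-[200,120])*600/260).round())
E
```

```text
s0 [251. 127.]
s1 [209. 180.]
s2 [164. 236.]
knob out [343. 327.]
```

View pics/w2.png

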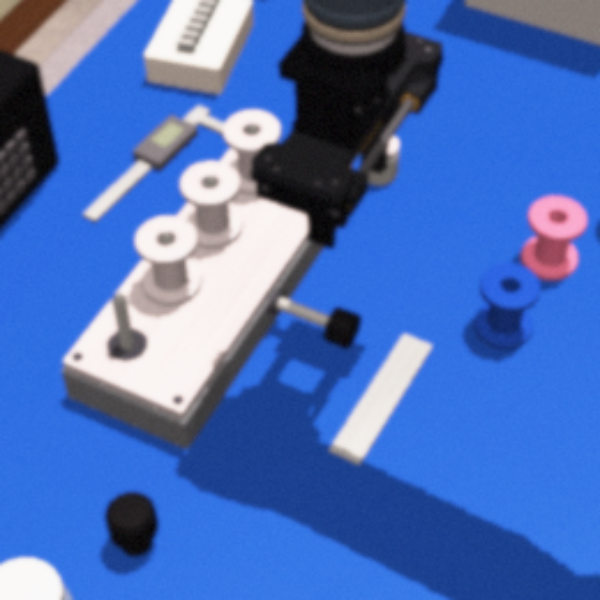

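All three spools sit at the seated positions I computed, with flange tops at (251, 129), (209, 182) and (165, 238). The knob is still out at (341, 327), so I'll go down and grip it.

Request:
{"name": "send_rows", "arguments": {"newtons": 40, "deltas": [{"hand": 0,"translation": [0,0,0.025],"turn": 0},{"hand": 0,"translation": [0,0,0.03],"turn": 0},{"hand": 0,"translation": [0,0,0.03],"turn": 0},{"hand": 0,"translation": [0,0,0.03],"turn": 0},{"hand": 0,"translation": [0,0,0.03],"turn": 0},{"hand": 0,"translation": [0,0,0.025],"turn": 0},{"hand": 0,"translation": [0,0,0.016],"turn": 0},{"hand": 0,"translation": [0,0,0],"turn": 0},{"hand": 0,"translation": [0,0,0],"turn": 0},{"hand": 1,"translation": [0,0,0],"turn": 0},{"hand": 1,"translation": [0,0,0],"turn": 0},{"hand": 1,"translation": [0,0,0],"turn": 0}]}}

```text
clock: 38.98
position: [0.4529, -0.0252, 0.0158]
orientation: [3.141, -0.003, -0.007]
force: [0.2, 0.1, 0.1]
grip_width: 0.0744
gripper_force: 0.0
```

Request:
{"name": "send_rows", "arguments": {"deltas": [{"hand": 1,"translation": [0,0,0],"turn": 0},{"hand": 1,"translation": [0,0,0],"turn": 0},{"hand": 1,"translation": [0,0,0],"turn": 0},{"hand": 1,"translation": [0,0,0],"turn": 0},{"hand": 1,"translation": [0,0,0],"turn": 0},{"hand": 1,"translation": [0,0,0],"turn": 0},{"hand": 1,"translation": [0,0,0],"turn": 0},{"hand": 1,"translation": [0,0,0],"turn": 0},{"hand": 1,"translation": [0,0,0],"turn": 0},{"hand": 1,"translation": [0,0,0],"turn": 0}]}}

```text
clock: 39.82
position: [0.4518, -0.0252, 0.0145]
orientation: [3.141, 0.0, -0.007]
force: [-0.4, 0.3, 0.5]
grip_width: 0.0329
gripper_force: 40.0
```

Request:
{"name": "send_rows", "arguments": {"deltas": [{"hand": 1,"translation": [0.004,0,0],"turn": 0},{"hand": 1,"translation": [0.004,0,0],"turn": 0},{"hand": 1,"translation": [0.004,0,0],"turn": 0},{"hand": 1,"translation": [0.004,0,0],"turn": 0},{"hand": 1,"translation": [0.004,0,0],"turn": 0},{"hand": 1,"translation": [0.004,0,0],"turn": 0},{"hand": 1,"translation": [0.004,0,0],"turn": 0},{"hand": 1,"translation": [0.003,0,0],"turn": 0},{"hand": 1,"translation": [0.001,0,0],"turn": 0},{"hand": 1,"translation": [0,0,0],"turn": 0},{"hand": 1,"translation": [0,0,0],"turn": 0},{"hand": 1,"translation": [0,0,0],"turn": 0}]}}

```text
clock: 40.82
position: [0.4819, -0.0254, 0.0144]
orientation: [3.141, 0.004, -0.007]
force: [-5.9, -0.3, 6.0]
grip_width: 0.0329
gripper_force: 40.0
```

At the stop (30 mm travelled, force rising). Release and rise.

Request:
{"name": "send_rows", "arguments": {"deltas": [{"hand": 1,"translation": [-0.001,0,0],"turn": 0},{"hand": 0,"translation": [0,0,0],"turn": 0},{"hand": 0,"translation": [0,0,0],"turn": 0},{"hand": 0,"translation": [0,0,0],"turn": 0},{"hand": 0,"translation": [0,0,0],"turn": 0},{"hand": 0,"translation": [0,0,0],"turn": 0},{"hand": 0,"translation": [0,0,0],"turn": 0},{"hand": 0,"translation": [0,0,0],"turn": 0},{"hand": 0,"translation": [0,0,-0.02],"turn": 0},{"hand": 0,"translation": [0,0,-0.035],"turn": 0},{"hand": 0,"translation": [0,0,-0.035],"turn": 0},{"hand": 0,"translation": [0,0,-0.035],"turn": 0}]}}

```text
clock: 41.82
position: [0.4823, -0.0251, 0.1407]
orientation: [-3.141, 0.001, -0.007]
force: [0.5, -0.0, -0.6]
grip_width: 0.086
gripper_force: 0.0
```

Request:
{"name": "send_rows", "arguments": {"deltas": [{"hand": 0,"translation": [0,0,-0.035],"turn": 0},{"hand": 0,"translation": [0,0,-0.03],"turn": 0},{"hand": 0,"translation": [0,0,0],"turn": 0},{"hand": 0,"translation": [0,0,0],"turn": 0}]}}

```text
clock: 42.15
position: [0.4839, -0.0254, 0.2063]
orientation: [3.141, -0.004, -0.007]
force: [-0.9, 0.1, -0.4]
grip_width: 0.0872
gripper_force: 0.0
```

```bash
python3 - <<'E'
from h import *
t,s=snap("x"); print(((proj("side",(.482,-.0252,.034)))).round())
E
```

```text
[336. 257.]
```

View pics/xs.png

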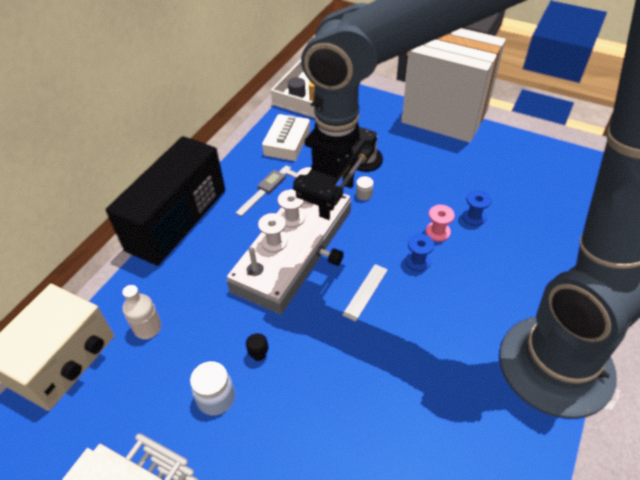

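The knob is home at (336, 257), the spools are in place, and no white spool is left on the table. Handing in.

```bash
python3 -c "
from bench import bot
print(bot.sign_off())"
```

```text
the job is handed in; nothing more can be done
None
```

I pulled the clamp knob out, moved the setting ring to its parking post, seated all three spools on spindles 0, 1 and 2, pushed the knob fully home, and handed the job in; `sign_off` gave no verdict.

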